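Open the weighted arm of the thread stand and load a spool

ROBOT

A 6-joint arm with a two-finger parallel gripper is mounted at the origin on a cart in front of the work surface, level with it; the furniture and walls round the work are solid. World frame = base frame: x ahead of the robot, y to its left, z up, the work surface at z = 0. Lengths are in m, angles in degrees, forces in N, time in s.
With the tool pointing down it reaches from about 0.4 to 0.825 m from the base axis. Payload 7 kg.
Tool frame: the origin (TCP) lies on the centre line of the jaws, within the pads' length; the fingertips stand r.tip_reach ahead of it and the grasp point (between the pads) is the TCP (r.tip_reach is the distance from the TCP to the fingertips, in m); z points along the fingers, y is the line along which they close (so a half turn about z gives the same grasp; the last joint's range is limited). The gripper opens to 88 mm and grips with 3 to 60 N. Pads are 19 mm wide; open, the fingers measure 130 mm over their backs; the gripper's body (78 mm by 193 mm) begins 47 mm behind the grasp point.
Start: joints at [16.507, 20.546, 0.682, 0, -70.136, -16.507], TCP at [0.675, -0, 0.218] pointing down, gripper open.
Joint ranges: [-176.03, 176.03], [-82.01, 121.73], [-58.28, 71.71], [-173.87, 95.51], [-174.79, -0.11], [-173.66, 173.66]. Speed limits (degrees/s): [136.94, 136.94, 172.46, 180, 180, 180].

INTERFACE

Orientations are given as [roll, pitch, yaw] about the fixed x, y, z axes, in that order (R = Rz(yaw) Ry(pitch) Rx(roll)).
In Python, from plant import sensors, cams, r gives the robot as it stands.
- The arm moves only by the tool drive_tool, never from a script. Its argument "rows" is a list of rows, each an object of numbers: "fingers": the gripper's target within -1 to 1 (fully open at 1, half-way at 0, shut at -1); "x", "y", "z": the shift along the tool's x, y, z in m; "spin": the turn about the tool's z in rad. A call has 1 to 10 rows; each row is the pose to reach, as a shift and turn from the pose commanded when the call began, along the tool's axes at that moment; what a row does not reach only later rows make up. A row lasts 1/8 s, in which the tool goes at most 62.5 mm and 10.7 degrees, less where a joint would pass 70% of its speed; a pose out of reach is approached as far as the arm can. A call with a gripper value outside its range is refused whole. The fingers move at their own pace and stop on an object; "newtons" is the grip in N (left out, the last holds). Time passes only in rows, so rows that repeat a pose let the fingers close. It gives the time, the measured TCP pose, the force, the opening and the grip force at its end, in the units of the state.
- sensors.get_state(): the state, without advancing time (a new reading comes with each control period).
- cams.capture(name): name is "scene" or "side" or "wrist"; returns a dict with "pixels" (384x512x3 uint8, red, green, blue), "intrinsics" (3x3 intrinsics, pixels), "k1" (the pictures are not rectified: a ray, as slopes to the right and down, at radius r is drawn at 1 + k1 r^2 times it, then the intrinsics apply), "eye" and "orientation" of the camera in the world; the wrist camera has in their place "T_tool_cam" (4x4, takes a point from camera to tool coordinates, whose origin is the TCP and whose axes are the flange's). Camera axes: x right, y up, looking along -z (the intrinsics and any distortion apply to the point x, -y, -z); pixel columns grow to the right and rows downward; lengths in m; the calibration is good to about 2 mm. A picture is of the moment at which its call begins: read the wrist's pose just before it. There is no depth.
- r.close_job(): hands the job in; it is judged then, once.
The state is a dict: "time_s": time; "joints": joint angles; "qd": joint speeds; "joint_torque": joint torques, N m; "tcp_pos": TCP position; "eef_rot": TCP orientation; "contact_force": force on the tool from outside, world axes, zero at the start; "moment": the same for the moment, N m; "gripper_width": finger opening in m; "gripper_force": force on a finger pad.
Only numpy, scipy, OpenCV 4.12 (cv2) and the standard library are available. Lean on these libraries where they do the work, as an engineer would, in place of code of your own. Each camera call takes 0.05 s, during which the arm holds its last target. There are 200 camera calls.

TASK

Load the thread spool into the thread stand. Lift the stand's counterweighted arm by its handle past its balance point and ease it back until it leans by itself on its spring buffer - do not let it fall onto the buffer, and do not force it into the buffer - and let go of it; then stand the spool upright, fully down in the stand's round seat, leaving the arm resting open and the pin tin, tape measure and chalk where they are.

Things in the scene. Friction and masses are not known exactly. Their poses are not given: they have to be found in the camera images.
- stand: the thread stand, a grey plate 330 x 110 x 12 mm fixed to the counter with two cheeks carrying the hinge. Origin on the counter under the hinge axis; its x axis points from the seat and handle towards the buffer post (arm closed lies along -x), y is along the hinge axis, z up. The plate reaches from x = -180 to +150 mm, y = -55 to +55 mm
- hinge_axis (a point): centre of the arm's hinge axis, 90 mm above the counter; the axis runs along the stand's y
- handle (a point): centre of the handle: a round black T-bar 12 mm thick and 110 mm long, along the stand's y, at the end of the arm, 165 mm from the hinge axis (90 mm above the counter when closed). The flat arm, 14 mm wide and 12 mm thick, meets the bar at its middle and leaves 48 mm of free bar on either side. When the arm moves, the handle follows a circle about the hinge axis
- pad (a point): centre of the underside of the arm's rubber pad, 26 mm wide on a stem, 130 mm from the hinge; it hangs 40 mm below the closed arm, over the seat, and swings up with the arm
- weight_mid (a point): centre of the arm's counterweight, a steel disc 48 mm wide and 28 mm thick clamped 40 to 56 mm out on a crank, which turns with the arm on the -y side of the cheeks
- swing_arm (a joint): angle of the arm in rad: 0 = closed, level; grows as the handle is lifted up and over to the buffer post; 1.57 = upright. It balances somewhere from 0.6 to 1.1 (the weight differs unseen): below this it falls shut, above it falls open, and fast, as the hinge is nearly free. Carrying it takes up to 3 N at the handle
- buffer (a joint): compression in m (0 free, 0.012 end) of a level spring plunger, 2.5 N/mm, on a dark post behind the hinge, 172 mm above the counter. The post is clamped anywhere in its slot: the arm's back meets the plunger somewhere from 1.57 to 2.2 rad. The arm alone presses it 0.5 to 3 mm; over 7.5 mm (6 to 10 N or 10 to 15 mm at the handle past first touch) or a fall at over 2 rad/s (5 mm of fall is too much) harms it
- seat (a point): centre of the floor of the round seat on the stand, 14 mm above the counter, 130 mm from the hinge axis on the handle's side; a well 35 mm wide and 10 mm deep in a metal cup 46 mm wide, rim 24 mm above the counter; the closed arm's pad covers it
- spool: the thread spool standing on the counter: 45 mm high, flanges 30 mm wide (bottom 6 mm, top 7 mm thick), 20 mm thread body between, 30 g. Origin at the centre of its underside, z up
- pin_tin: bystander: round green tin, 63 mm wide, 23 mm high; origin under its centre
- tape_measure: bystander: round yellow tape measure, 52 x 79 x 15 mm; origin at its underside
- chalk: bystander: flat pale piece of tailor's chalk, 36 x 44 x 8 mm; origin under its centre

How it is judged (in metres and radians):
On the way:
1. the arm leans open on its buffer by itself, let go and still (value of joint swing_arm above 1.4 rad and value of joint buffer above 0.0003 m and velocity of joint swing_arm between -0.05 and 0.05 rad/s and contact force between each of the fingers, the arm and stand below 0.1 N), for 0.3 s.
At the end, for the whole second after the job is handed in: The arm rests open on its buffer (past 1.4 rad, buffer pressed more than 0.3 mm, still) and the spool stands upright (within 0.1 rad) and still in the seat, within 5 mm of its centre and 3 mm of its floor; all released (value of joint swing_arm above 1.4 rad and value of joint buffer above 0.0003 m and velocity of joint swing_arm between -0.05 and 0.05 rad/s and horizontal distance between spool and seat below 0.005 m and z of spool in the frame of seat between -0.003 and 0.003 m and angle between spool's own z axis and vertical below 0.1 rad and linear speed of spool below 0.02 m/s); the robot touches nothing.
It fails at once if the arm falls onto the buffer: it turns at more than 2 rad/s while pressing it (value of joint buffer above 0.0003 m and velocity of joint swing_arm above 2 rad/s).
It fails at once if the buffer is overloaded: pressed more than 7.5 mm by the arm (value of joint buffer above 0.0075 m).
It fails at once if the pin tin is moved more than 20 mm (distance of pin_tin from where it was at the start of the episode above 0.02 m).
It fails at once if the tape measure is moved more than 20 mm (distance of tape_measure from where it was at the start of the episode above 0.02 m).
It fails at once if the chalk is moved more than 20 mm (distance of chalk from where it was at the start of the episode above 0.02 m).
It also fails if it takes over 72 s, if anything falls off the work surface, if the arm or the gripper's body presses on something with over 40 N, if the wrist force passes 120 N, or if a joint passes its speed limit or range.

## Working session

There is one attempt and no reset: what is moved stays moved. The work goes in short steps, Python scripts to look and compute and a tool call to move; the robot and the scene stay as the last step left them, time stands still between calls to the robot, and variables do not carry over. Pictures are saved under pics/ and viewed, at most 10 in all, crops included, and the job is handed in when it is done.

Besides the shell and the picture viewer there is one more tool, called by a JSON object that holds its "method" and its "body". drive_tool: Moves the arm, as the interface text tells. Its arguments: {"type":"object","properties":{"rows":{"type":"array"},"newtons":{"type":"number"}},"required":["rows"]}

```bash
mkdir -p pics; cat > h.py <<'E'
import numpy as np, cv2
from scipy.spatial.transform import Rotation as R
from plant import sensors, cams, r
def cap(n):
    s=sensors.get_state(); c=cams.capture(n)
    if 'T_tool_cam' in c:
        T=np.eye(4); T[:3,:3]=R.from_euler('xyz',s['eef_rot'],degrees=True).as_matrix(); T[:3,3]=s['tcp_pos']
        M=T@np.array(c['T_tool_cam']); c['E']=M[:3,3]; c['O']=M[:3,:3]
    else:
        c['E']=np.array(c['eye']); o=np.array(c['orientation'],float)
        c['O']=o if o.shape==(3,3) else R.from_euler('xyz',o,degrees=True).as_matrix()
    return c
def ray(c,u,v):
    K=np.array(c['intrinsics']); x=(u-K[0,2])/K[0,0]; y=(v-K[1,2])/K[1,1]
    a,b=x,y
    for _ in range(20):
        k=1+c['k1']*(a*a+b*b); a,b=x/k,y/k
    return c['O']@np.array([a,-b,-1])
def plane(c,u,v,z):
    d=ray(c,u,v); return c['E']+d*(z-c['E'][2])/d[2]
def proj(c,p):
    q=c['O'].T@(np.array(p)-c['E']); a,b=q[0]/-q[2],-q[1]/-q[2]; k=1+c['k1']*(a*a+b*b); K=np.array(c['intrinsics'])
    return np.array([K[0,0]*a*k+K[0,2],K[1,1]*b*k+K[1,2]])
def tri(obs):
    A=np.zeros((3,3));B=np.zeros(3)
    for c,u,v in obs:
        d=ray(c,u,v);d/=np.linalg.norm(d);P=np.eye(3)-np.outer(d,d);A+=P;B+=P@c['E']
    return np.linalg.solve(A,B)
def save(c,f): cv2.imwrite('pics/'+f,c['pixels'][:,:,::-1])
E
python3 - <<'E'
from h import *
s=sensors.get_state(); print(s, r.tip_reach)
a=cap('scene');b=cap('side');w=cap('wrist')
for c in (a,b,w): print(c['E'],c['O'].tolist(),c['k1'],c.get('orientation'))
print(a['intrinsics'])
im=np.hstack([a['pixels'],b['pixels']])
cv2.imwrite('pics/a.png',cv2.resize(im,(800,300),interpolation=cv2.INTER_AREA)[:,:,::-1])
save(a,'scene.png');save(b,'side.png');save(w,'wrist.png')
import pickle;pickle.dump((a,b,w),open('c0.pkl','wb'))
E
```

```text
{'time_s': 0.0, 'joints': array([ 1.65058135e+01,  2.05931294e+01,  6.33981584e-01, -1.81385101e-02,
       -7.01358876e+01, -1.65083482e+01]), 'qd': array([-0.04047348, -0.10234361,  0.04617057,  0.07150593, -0.04906156,
       -0.02951272]), 'joint_torque': array([-8.00930356e-04, -5.82726967e+01,  2.93058443e+01,  6.99745238e+00,
        6.93249181e-03, -2.06530804e-04]), 'tcp_pos': array([ 6.74503454e-01, -5.20981095e-05,  2.17111388e-01]), 'eef_rot': array([ 1.79904037e+02, -1.06587867e-02, -9.00087032e+01]), 'contact_force': array([-0.739486  , -0.07338252, -0.05910398]), 'moment': array([-0.02276567,  0.00214694, -0.00150145]), 'gripper_force': 0.0, 'gripper_width': 0.08747279814517564} 0.019
[-0.15906312 -0.83626096  0.79796496] [[0.7746418521425202, 0.3111719749302927, -0.5505470033768114], [-0.6320782145234566, 0.40874432178763154, -0.6583351806877771], [0.02017750316676098, 0.8579627506042149, 0.5133154848059864]] -0.08277344318451826 [ 59.10809537  -1.15616423 -39.21313367]
[-0.06021662  1.22454989  0.73819084] [[-0.8929496337251037, 0.18721714114740481, -0.4093784235774963], [-0.45010662913111443, -0.35778251302543573, 0.8181660563635168], [0.006706268890276174, 0.9148450226315913, 0.40374944027673243]] -0.1102850333608816 [  66.18664703   -0.38424378 -153.24882518]
[ 0.67417399 -0.08380059  0.38396599] [[-0.9999995837812516, -4.592328584106186e-05, 0.0009112235598058158], [-0.00023540334230599125, -0.9519310262619981, -0.3063123664252652], [0.0008814888488000334, -0.30631245343738694, 0.9519306192399623]] -0.04321970520553775 None
[[394.94344588   0.         261.52425318]
 [  0.         394.94344588 189.44436802]
 [  0.           0.           1.        ]]
```

View pics/scene.png

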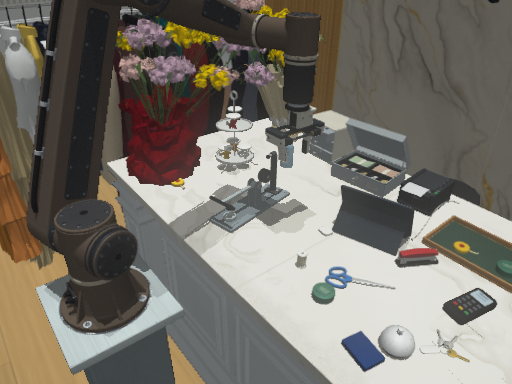

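View pics/side.png

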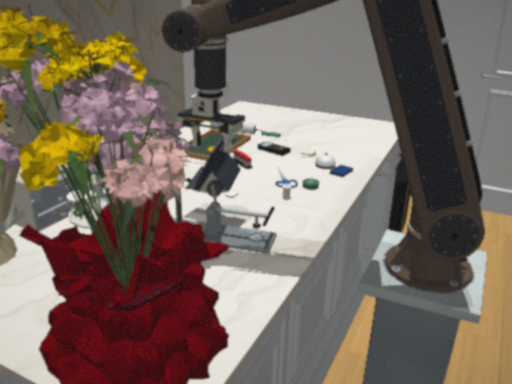

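The scene view shows the stand at about (250,203), with its handle end at (215,205) and buffer post at (273,170). The spool is at (301,260), the tin at (323,292), and something yellow at (178,183). In the side view the stand is at (238,232), the handle at (268,215) and the spool at (287,193). I'll zoom in.

```bash
python3 - <<'E'
from h import *
import pickle
a,b,w=pickle.load(open('c0.pkl','rb'))
A=cv2.resize(a['pixels'][140:310,160:360],(800,680),interpolation=cv2.INTER_CUBIC)[:600]
cv2.imwrite('pics/za.png',A[:,:,::-1])
B=cv2.resize(b['pixels'][165:265,180:313],(798,600),interpolation=cv2.INTER_CUBIC)
cv2.imwrite('pics/zb.png',B[:,:,::-1])
for n,u,v,z in [('spooltop',301,254,.045),('tin',323,288,.023),('yellow',178,183,.01),('platemid',250,205,.012)]: print(n,plane(a,u,v,z).round(3))
E
```

```text
spooltop [ 0.508 -0.227  0.045]
tin [ 0.475 -0.349  0.023]
yellow [0.453 0.414 0.01 ]
platemid [0.581 0.112 0.012]
```

View pics/za.png

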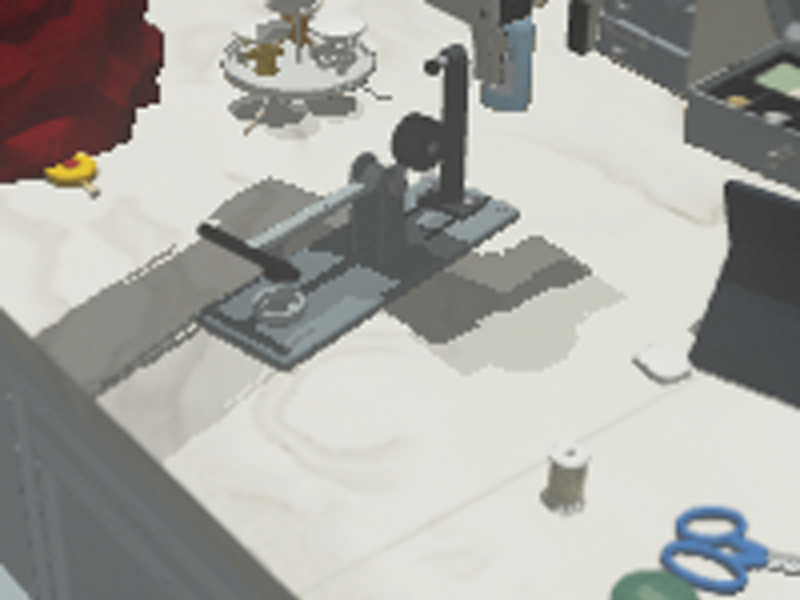

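View pics/zb.png

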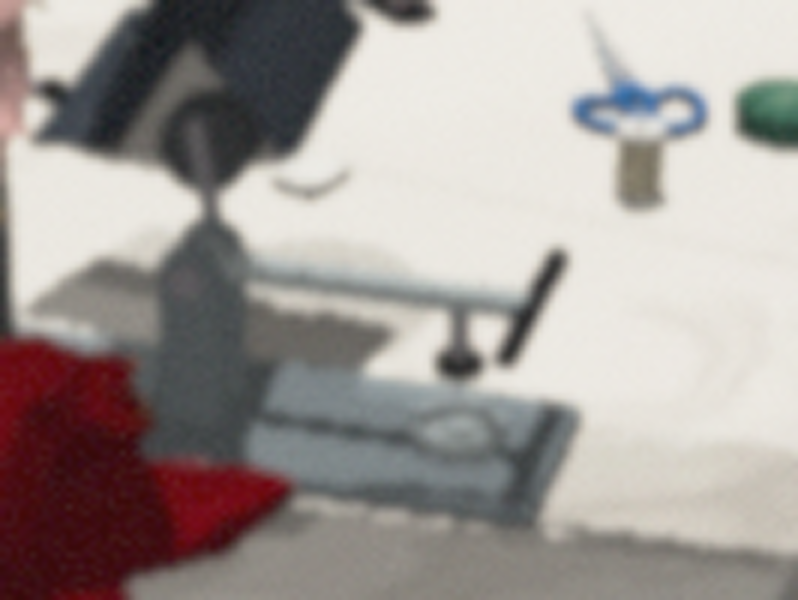

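The handle ends are at scene (210,197.5) and (233,208), side (264.7,225) and (272.7,207.5). The plate corners in the scene view are (231.7,232), (210,219.5) and (289.7,193). The spool is clear at (301,255) and the chalk is at about (326,230).

```bash
python3 - <<'E'
from h import *
import pickle
a,b,w=pickle.load(open('c0.pkl','rb'))
cs=[plane(a,u,v,.012) for u,v in [(210,219.5),(231.7,231.5),(289.7,193.5)]]
print(np.round(cs,3), np.linalg.norm(cs[1]-cs[0]),np.linalg.norm(cs[2]-cs[1]))
x=cs[2]-cs[1]; print('yaw from long edge',np.degrees(np.arctan2(x[1],x[0])), 'short', np.degrees(np.arctan2(*(cs[0]-cs[1])[[1,0]])))
h1=tri([(a,210,197.5),(b,264.7,225)]);h2=tri([(a,233,208),(b,272.7,207.5)]);print('handle ends',h1.round(3),h2.round(3),(h1+h2)/2)
print('seatrim',plane(a,160+278/4,140+303/4,.024).round(3), plane(b,180+457/6,165+430/6,.024).round(3))
print('spool top', plane(a,160+569/4,140+455/4,.045).round(4), plane(b,180+641/6,165+140/6,.045).round(4),tri([(a,160+567/4,140+455/4),(b,180+641/6,165+138/6)]))
print('tin',plane(a,323,290,.02).round(3),'chalk',plane(a,326,231,.004).round(3))
print('seat proj wrist',proj(w,[.52,.05,.024]))
E
```

```text
[[0.416 0.123 0.012]
 [0.436 0.023 0.012]
 [0.751 0.083 0.012]] 0.10258609490319459 0.32070935409603385
yaw from long edge 10.867509766449283 short 100.88301958588899
handle ends [0.429 0.136 0.09 ] [0.45  0.033 0.093] [0.43936557 0.08446486 0.09154593]
seatrim [0.473 0.087 0.024] [0.47  0.1   0.024]
spool top [ 0.5112 -0.228   0.045 ] [ 0.5048 -0.2117  0.045 ] [ 0.51129567 -0.22477074  0.04108406]
tin [ 0.472 -0.352  0.02 ] chalk [ 0.693 -0.16   0.004]
seat proj wrist [380.82566733 206.02068863]
```

View pics/wrist.png

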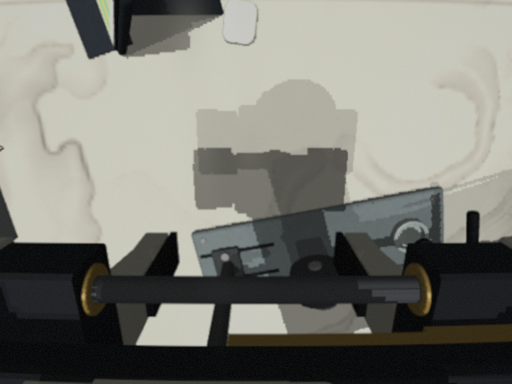

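The wrist picture shows the stand from the (440,190) corner to about (195,235), with the seat at (410,235) and the chalk at (240,22). The stand's yaw is about 11°, the hinge is at about (0.602, 0.110), and the handle centre is at about (0.440, 0.080). I'll approach the free bar on the +y side, closing along the stand's x.

{"method": "drive_tool", "body": {"rows": [{"fingers": 1,"x": -0.02,"y": 0.04,"z": -0.03,"spin": -0.1},{"fingers": 1,"x": -0.045,"y": 0.1,"z": -0.03,"spin": -0.19},{"fingers": 1,"x": -0.07,"y": 0.155,"z": -0.03,"spin": -0.19},{"fingers": 1,"x": -0.095,"y": 0.21,"z": -0.03,"spin": -0.19},{"fingers": 1,"x": -0.11,"y": 0.241,"z": -0.02,"spin": -0.19},{"fingers": 1,"x": -0.11,"y": 0.241,"z": 0.02,"spin": -0.19},{"fingers": 1,"x": -0.11,"y": 0.241,"z": 0.02,"spin": -0.19},{"fingers": 1,"x": -0.11,"y": 0.241,"z": 0.02,"spin": -0.19}]}}

```text
time_s: 1.15
tcp_pos: [0.4348, 0.11, 0.1991]
eef_rot: [-180.0, -0.0, -79.1]
contact_force: [-0.1, -0.2, 0.2]
gripper_width: 0.0876
gripper_force: 0.0
```

```bash
python3 - <<'E'
from h import *
s=sensors.get_state();print(s['tcp_pos'],s['eef_rot'])
a=cap('scene');w=cap('wrist')
A=cv2.resize(a['pixels'][130:250,170:330],(512,384),interpolation=cv2.INTER_CUBIC)
im=np.vstack([A,w['pixels']]);im=np.hstack([A,w['pixels']]);im=cv2.resize(im,(800,300))
cv2.imwrite('pics/b.png',im[:,:,::-1])
E
```

```text
[0.43476838 0.11002429 0.19911366] [-1.79963261e+02 -2.69618328e-02 -7.91152522e+01]
```

View pics/b.png

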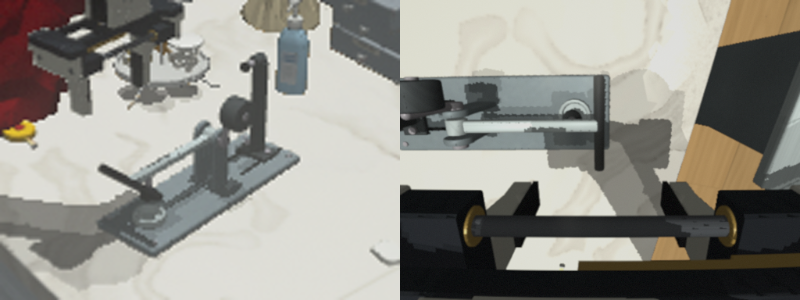

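The bar is vertical in the wrist picture, near column 256 of the full image and running from row 96 to 217, midway between the fingers. The plate edges are level, so the yaw is right.

```bash
python3 - <<'E'
from h import *
w=cap('wrist');save(w,'w2.png')
p=plane(w,256,98,.096);q=plane(w,256,217,.09);print(p,q,(p+q)/2,np.linalg.norm(p-q))
g=w['pixels'].mean(2); m=((g[110:210,220:300]<60)); print([ (220+np.flatnonzero(x).min(),220+np.flatnonzero(x).max()) for x in m[::15] if x.any()])
m=(g[:,250:262]<60).mean(1)>.6; rr=np.flatnonzero(m); print(rr.min(), rr)
# seat ring
print('seat',plane(w,(575-400)*1.28,107*1.28,.024))
E
```

```text
[0.44941629 0.03297502 0.096     ] [0.42894881 0.1395353  0.09      ] [0.43918255 0.08625516 0.093     ] 0.10867387223929081
[(np.int64(259), np.int64(260)), (np.int64(258), np.int64(260)), (np.int64(249), np.int64(261)), (np.int64(253), np.int64(261)), (np.int64(228), np.int64(267)), (np.int64(249), np.int64(265)), (np.int64(249), np.int64(260))]
139 [139 140 141 142 143 144 145 146 147 148 149 150 151 152 153 154 155 156
 157 158 159 160 161 162 163 164 165 166 167 168 169 170 171 172 173 174
 175 176 177 178 179 180 181 182 183 184 185 186 187 188 189 190 191 192
 193 194 195 196 197 198 199 200 201 202 203 204 205 206 207 208 209 210
 211 212 213 214 215 216 217 277 278 279 280 281 282 283 284 285 286 287
 288 289 290 291 292 293 294 295 296 297 298 299 300 301 302 335 336 337
 338 339 340 341 342 343 344 345 346 347 348 349 350 351 352 353 354 355
 356 357 358 359 360 361 362 363 364 365 366 367 368 369 370 371 372 373
 374 375 376 377 378 379 380 381]
seat [0.47573003 0.08089257 0.024     ]
```

{"method": "drive_tool", "body": {"rows": [{"fingers": 1,"x": -0.004,"z": 0.05},{"fingers": 1,"x": -0.004,"z": 0.09},{"fingers": 0.3,"x": -0.004,"z": 0.11},{"fingers": -0.3,"x": -0.004,"z": 0.11},{"fingers": -0.8,"x": -0.004,"z": 0.11},{"fingers": -1,"x": -0.004,"z": 0.11},{"fingers": -1,"x": -0.004,"z": 0.11},{"fingers": -1,"x": -0.004,"z": 0.11}], "newtons": 15}}

```text
invalid input
```

{"method": "drive_tool", "body": {"rows": [{"fingers": 1,"x": -0.004,"y": 0,"z": 0.05,"spin": 0},{"fingers": 1,"x": -0.004,"y": 0,"z": 0.09,"spin": 0},{"fingers": 0.3,"x": -0.004,"y": 0,"z": 0.11,"spin": 0},{"fingers": -0.3,"x": -0.004,"y": 0,"z": 0.11,"spin": 0},{"fingers": -0.8,"x": -0.004,"y": 0,"z": 0.11,"spin": 0},{"fingers": -1,"x": -0.004,"y": 0,"z": 0.11,"spin": 0},{"fingers": -1,"x": -0.004,"y": 0,"z": 0.11,"spin": 0},{"fingers": -1,"x": -0.004,"y": 0,"z": 0.11,"spin": 0}], "newtons": 15}}

```text
time_s: 2.3
tcp_pos: [0.4334, 0.1141, 0.0885]
eef_rot: [-180.0, 0.0, -79.1]
contact_force: [0.2, 0.2, -0.2]
gripper_width: 0.0335
gripper_force: 0.0
```

{"method": "drive_tool", "body": {"rows": [{"fingers": -1,"x": 0,"y": 0,"z": 0,"spin": 0},{"fingers": -1,"x": 0,"y": 0,"z": 0,"spin": 0},{"fingers": -1,"x": 0,"y": 0,"z": 0,"spin": 0},{"fingers": -1,"x": 0,"y": 0,"z": 0,"spin": 0},{"fingers": -1,"x": 0,"y": 0,"z": 0,"spin": 0}]}}

```text
time_s: 2.92
tcp_pos: [0.4332, 0.1139, 0.088]
eef_rot: [180.0, -0.0, -79.1]
contact_force: [1.2, -0.4, 0.3]
gripper_width: 0.0004
gripper_force: 0.0
```

```bash
python3 - <<'E'
from h import *
a=cap('scene');b=cap('side');w=cap('wrist')
A=cv2.resize(a['pixels'][150:250,180:313],(512,384),interpolation=cv2.INTER_CUBIC)
im=np.hstack([A,w['pixels']]);im=cv2.resize(im,(800,300))
B=cv2.resize(b['pixels'][165:265,200:333],(400,300),interpolation=cv2.INTER_CUBIC)
im=np.vstack([im,np.hstack([B,B*0])])
cv2.imwrite('pics/c.png',im[:,:,::-1])
E
```

```text
(no output)
```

View pics/c.png

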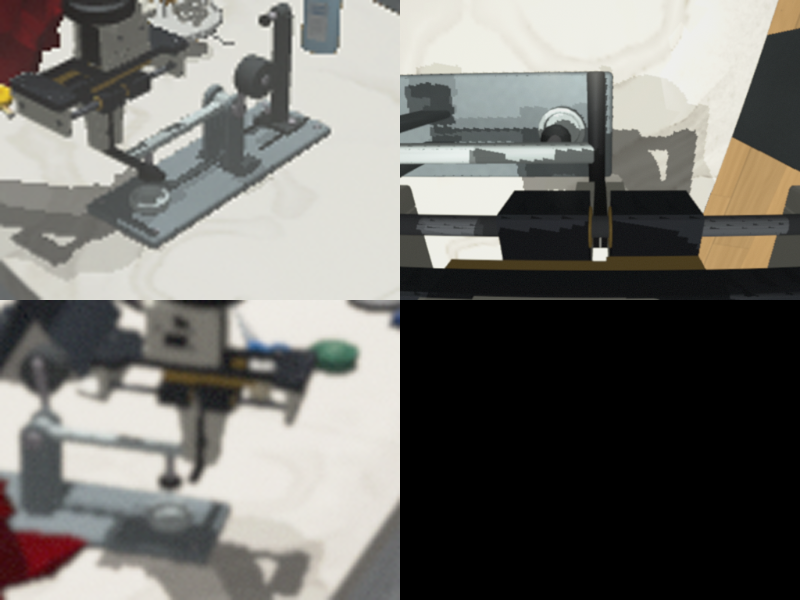

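```bash
python3 - <<'E'
from h import *
s=sensors.get_state();print(s['gripper_width'],s['gripper_force'],s['contact_force'],s['tcp_pos'])
w=cap('wrist');b=cap('side')
p=np.array(s['tcp_pos']); ys=np.array([-.19,.982,0])
for n,d in [('tcp',0*p),('tip',[0,0,-.019]),('+10z',[0,0,.01]),('bar+y end',ys*.024),('padedge-y',-ys*.0095),('padedge-y tip',-ys*.0095-[0,0,.019])]: print(n,proj(w,p+d).round(),proj(b,p+d).round(1))
W=cv2.resize(w['pixels'][90:350,160:350],(438,600),interpolation=cv2.INTER_CUBIC)
B=cv2.resize(b['pixels'][180:240,245:280],(350,600),interpolation=cv2.INTER_CUBIC)
cv2.imwrite('pics/d.png',np.hstack([W,B])[:,:,::-1])
E
```

```text
0.0005602979945084891 0.0 [-0.07602262 -0.00022166  0.0216824 ] [0.43318198 0.11387719 0.08802686]
tcp [255. 241.] [266.4 221.9]
tip [255. 227.] [266.3 227.9]
+10z [255. 249.] [266.5 218.7]
bar+y end [255. 276.] [264.3 225.8]
padedge-y [255. 226.] [267.2 220.3]
padedge-y tip [255. 214.] [267.1 226.3]
```

View pics/d.png

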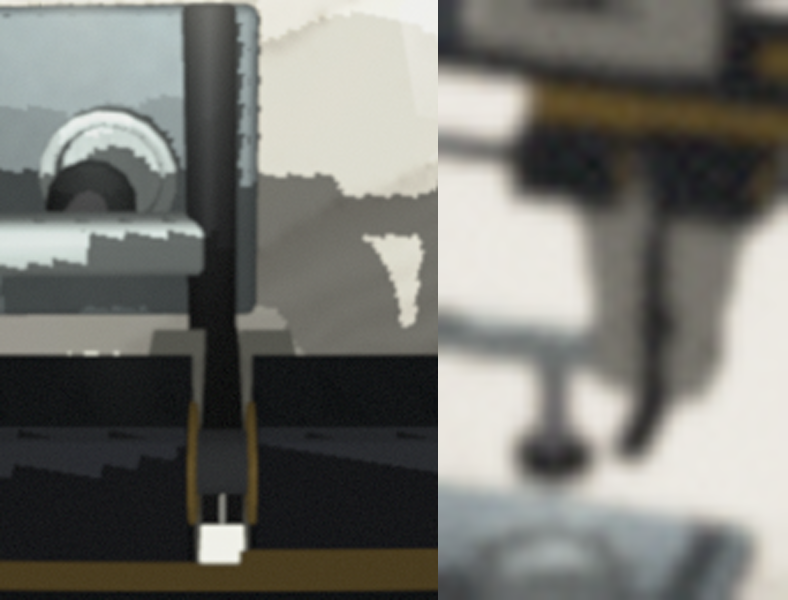

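The close-up shows the closed fingers with their grey ends at about crop row 330 in the wrist view. The bar passes beneath them, so the fingers shut above it. I'll open, go 22 mm lower and close again.

{"method": "drive_tool", "body": {"rows": [{"fingers": 0.5,"x": 0,"y": 0,"z": -0.015,"spin": 0},{"fingers": 0.5,"x": 0,"y": 0,"z": -0.015,"spin": 0},{"fingers": 0.5,"x": 0,"y": 0,"z": -0.01,"spin": 0},{"fingers": 0.5,"x": 0,"y": 0,"z": -0.01,"spin": 0},{"fingers": 0.5,"x": 0,"y": 0,"z": -0.01,"spin": 0},{"fingers": 0.5,"x": 0,"y": 0,"z": 0.01,"spin": 0},{"fingers": 0.5,"x": 0,"y": 0,"z": 0.022,"spin": 0},{"fingers": 0.5,"x": 0,"y": 0,"z": 0.022,"spin": 0}]}}

```text
time_s: 4.18
tcp_pos: [0.4326, 0.1134, 0.0652]
eef_rot: [179.9, -0.1, -79.1]
contact_force: [-0.6, 0.1, 0.9]
gripper_width: 0.0654
gripper_force: 0.0
```

{"method": "drive_tool", "body": {"rows": [{"fingers": -1,"x": 0,"y": 0,"z": 0,"spin": 0},{"fingers": -1,"x": 0,"y": 0,"z": 0,"spin": 0},{"fingers": -1,"x": 0,"y": 0,"z": 0,"spin": 0},{"fingers": -1,"x": 0,"y": 0,"z": 0,"spin": 0},{"fingers": -1,"x": 0,"y": 0,"z": 0,"spin": 0},{"fingers": -1,"x": 0,"y": 0,"z": 0,"spin": 0},{"fingers": -1,"x": 0,"y": 0,"z": 0,"spin": 0},{"fingers": -1,"x": 0,"y": 0,"z": 0,"spin": 0}]}}

```text
time_s: 5.18
tcp_pos: [0.4356, 0.1146, 0.0669]
eef_rot: [-179.8, 0.0, -79.1]
contact_force: [9.0, -4.0, -0.7]
gripper_width: 0.0112
gripper_force: 15.0
```

Gripped: 15 N at 11 mm width. The bar sits a few mm toward the stand's +x, so I'll shift 4 mm to take up the side load and follow the arc.

{"method": "drive_tool", "body": {"rows": [{"fingers": -1,"x": 0,"y": -0.004,"z": 0,"spin": 0},{"fingers": -1,"x": 0,"y": -0.005,"z": -0.0165,"spin": 0},{"fingers": -1,"x": 0,"y": -0.0075,"z": -0.033,"spin": 0},{"fingers": -1,"x": 0,"y": -0.0115,"z": -0.049,"spin": 0},{"fingers": -1,"x": 0,"y": -0.017,"z": -0.064,"spin": 0},{"fingers": -1,"x": 0,"y": -0.024,"z": -0.079,"spin": 0},{"fingers": -1,"x": 0,"y": -0.024,"z": -0.079,"spin": 0}]}}

```text
time_s: 6.05
tcp_pos: [0.454, 0.118, 0.1448]
eef_rot: [179.7, 0.0, -79.2]
contact_force: [-12.2, 3.4, 3.7]
gripper_width: 0.0112
gripper_force: 15.0
```

```bash
python3 - <<'E'
from h import *
s=sensors.get_state();print(s['gripper_width'],s['gripper_force'],s['contact_force'],s['tcp_pos'])
a=cap('scene');b=cap('side');w=cap('wrist')
A=cv2.resize(a['pixels'][130:230,190:323],(400,300),interpolation=cv2.INTER_CUBIC)
B=cv2.resize(b['pixels'][145:245,200:333],(400,300),interpolation=cv2.INTER_CUBIC)
cv2.imwrite('pics/e.png',np.vstack([np.hstack([A,B]),np.hstack([cv2.resize(w['pixels'],(400,300)),B*0])])[:,:,::-1])
E
```

```text
0.011158193520864623 14.98037874698639 [-12.21653815   3.42703456   3.72813978] [0.45396832 0.11796064 0.14481113]
```

View pics/e.png

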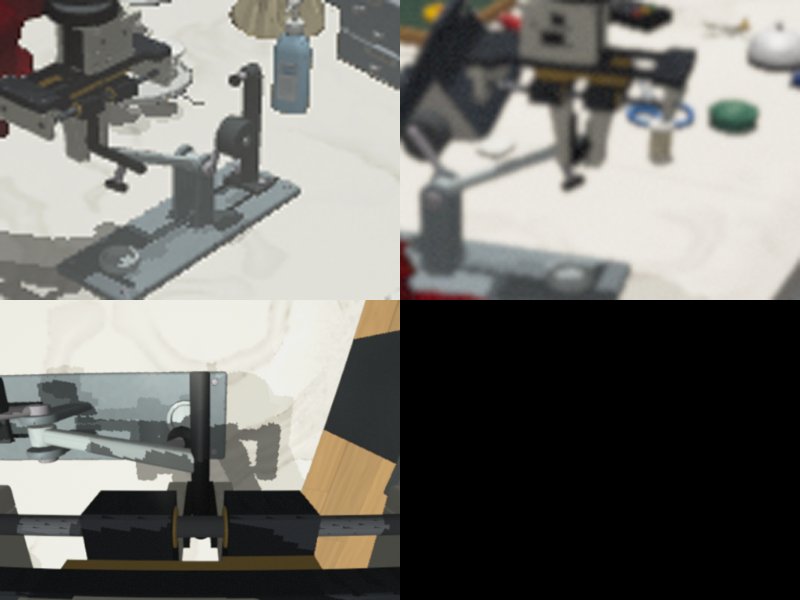

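The arm is up with the gripper at about 0.48 rad. I'll take a bit off the forward shift to relieve the 12 N side load, then continue to about 1.1 rad.

{"method": "drive_tool", "body": {"rows": [{"fingers": -1,"x": 0,"y": 0.002,"z": 0,"spin": 0},{"fingers": -1,"x": 0,"y": -0.0055,"z": -0.014,"spin": 0},{"fingers": -1,"x": 0,"y": -0.0155,"z": -0.027,"spin": 0},{"fingers": -1,"x": 0,"y": -0.0265,"z": -0.039,"spin": 0},{"fingers": -1,"x": 0,"y": -0.0265,"z": -0.039,"spin": 0}]}}

```text
time_s: 6.82
tcp_pos: [0.4826, 0.1235, 0.1861]
eef_rot: [179.9, 0.0, -79.1]
contact_force: [-12.9, 2.3, 9.2]
gripper_width: 0.0116
gripper_force: 15.0
```

{"method": "drive_tool", "body": {"rows": [{"fingers": -1,"x": 0,"y": 0.003,"z": -0.001,"spin": 0},{"fingers": -1,"x": 0,"y": 0.003,"z": -0.001,"spin": 0}]}}

```text
time_s: 7.08
tcp_pos: [0.4819, 0.1235, 0.1858]
eef_rot: [-179.8, 0.0, -79.1]
contact_force: [7.0, 1.7, -8.1]
gripper_width: 0.0114
gripper_force: 15.0
```

{"method": "drive_tool", "body": {"rows": [{"fingers": -1,"x": 0,"y": -0.008,"z": -0.007,"spin": 0},{"fingers": -1,"x": 0,"y": -0.0157,"z": -0.0135,"spin": 0},{"fingers": -1,"x": 0,"y": -0.022,"z": -0.018,"spin": 0},{"fingers": -1,"x": 0,"y": -0.029,"z": -0.023,"spin": 0},{"fingers": -1,"x": 0,"y": -0.036,"z": -0.027,"spin": 0},{"fingers": -1,"x": 0,"y": -0.043,"z": -0.031,"spin": 0},{"fingers": -1,"x": 0,"y": -0.043,"z": -0.031,"spin": 0}]}}

```text
time_s: 7.95
tcp_pos: [0.5228, 0.1311, 0.2166]
eef_rot: [-180.0, -0.0, -79.1]
contact_force: [-4.4, 2.7, 5.3]
gripper_width: 0.011
gripper_force: 15.0
```

{"method": "drive_tool", "body": {"rows": [{"fingers": -1,"x": 0,"y": -0.0075,"z": -0.0035,"spin": 0},{"fingers": -1,"x": 0,"y": -0.015,"z": -0.007,"spin": 0},{"fingers": -1,"x": 0,"y": -0.023,"z": -0.0097,"spin": 0},{"fingers": -1,"x": 0,"y": -0.031,"z": -0.012,"spin": 0},{"fingers": -1,"x": 0,"y": -0.039,"z": -0.014,"spin": 0},{"fingers": -1,"x": 0,"y": -0.047,"z": -0.0155,"spin": 0},{"fingers": -1,"x": 0,"y": -0.055,"z": -0.0168,"spin": 0},{"fingers": -1,"x": 0,"y": -0.062,"z": -0.0175,"spin": 0},{"fingers": -1,"x": 0,"y": -0.062,"z": -0.0175,"spin": 0}]}}

```text
time_s: 9.07
tcp_pos: [0.5835, 0.1427, 0.2334]
eef_rot: [180.0, -0.0, -79.1]
contact_force: [0.2, 1.3, -0.2]
gripper_width: 0.0111
gripper_force: 15.0
```

About 1.48 rad. From here I'll creep in small steps and watch for the buffer's push-back.

{"method": "drive_tool", "body": {"rows": [{"fingers": -1,"x": 0,"y": -0.004,"z": -0.0002,"spin": 0},{"fingers": -1,"x": 0,"y": -0.008,"z": -0.0003,"spin": 0},{"fingers": -1,"x": 0,"y": -0.012,"z": -0.0004,"spin": 0},{"fingers": -1,"x": 0,"y": -0.012,"z": -0.0004,"spin": 0},{"fingers": -1,"x": 0,"y": -0.012,"z": -0.0004,"spin": 0}]}}

```text
time_s: 9.7
tcp_pos: [0.5948, 0.1449, 0.234]
eef_rot: [-180.0, -0.0, -79.1]
contact_force: [-1.2, 0.6, 0.2]
gripper_width: 0.0115
gripper_force: 15.0
```

{"method": "drive_tool", "body": {"rows": [{"fingers": -1,"x": 0,"y": -0.003,"z": 0.0001,"spin": 0},{"fingers": -1,"x": 0,"y": -0.006,"z": 0.0001,"spin": 0},{"fingers": -1,"x": 0,"y": -0.008,"z": 0.0002,"spin": 0},{"fingers": -1,"x": 0,"y": -0.008,"z": 0.0002,"spin": 0},{"fingers": -1,"x": 0,"y": -0.008,"z": 0.0002,"spin": 0}]}}

```text
time_s: 10.32
tcp_pos: [0.6026, 0.1464, 0.2337]
eef_rot: [180.0, -0.0, -79.1]
contact_force: [0.3, -0.0, 0.1]
gripper_width: 0.0114
gripper_force: 15.0
```

{"method": "drive_tool", "body": {"rows": [{"fingers": -1,"x": 0,"y": -0.003,"z": 0.0001,"spin": 0},{"fingers": -1,"x": 0,"y": -0.006,"z": 0.0003,"spin": 0},{"fingers": -1,"x": 0,"y": -0.008,"z": 0.0004,"spin": 0},{"fingers": -1,"x": 0,"y": -0.008,"z": 0.0004,"spin": 0},{"fingers": -1,"x": 0,"y": -0.008,"z": 0.0004,"spin": 0}]}}

```text
time_s: 10.95
tcp_pos: [0.6105, 0.1479, 0.2334]
eef_rot: [-180.0, -0.0, -79.1]
contact_force: [0.6, -0.9, -0.4]
gripper_width: 0.0115
gripper_force: 15.0
```

{"method": "drive_tool", "body": {"rows": [{"fingers": -1,"x": 0,"y": -0.003,"z": 0.0003,"spin": 0},{"fingers": -1,"x": 0,"y": -0.006,"z": 0.0006,"spin": 0},{"fingers": -1,"x": 0,"y": -0.008,"z": 0.0008,"spin": 0},{"fingers": -1,"x": 0,"y": -0.008,"z": 0.0008,"spin": 0},{"fingers": -1,"x": 0,"y": -0.008,"z": 0.0008,"spin": 0}]}}

```text
time_s: 11.58
tcp_pos: [0.6183, 0.1495, 0.2324]
eef_rot: [180.0, -0.0, -79.1]
contact_force: [0.6, -1.2, -1.7]
gripper_width: 0.0111
gripper_force: 15.0
```

```bash
python3 - <<'E'
from h import *
F=[]
for i in range(6):
    cams.capture('scene'); F.append(sensors.get_state()['contact_force'])
print(np.round(F,2))
a=cap('scene');b=cap('side')
A=cv2.resize(a['pixels'][110:210,200:333],(800,600),interpolation=cv2.INTER_CUBIC)
cv2.imwrite('pics/f.png',A[:,:,::-1])
E
```

```text
[[ 0.68 -0.84 -0.7 ]
 [-1.09 -1.72 -0.96]
 [-0.07 -0.05 -0.85]
 [ 0.17 -2.18 -2.16]
 [ 0.28 -1.43 -2.13]
 [ 0.42 -1.18 -2.25]]
```

{"method": "drive_tool", "body": {"rows": [{"fingers": -1,"x": 0,"y": -0.003,"z": 0.0005,"spin": 0},{"fingers": -1,"x": 0,"y": -0.006,"z": 0.0009,"spin": 0},{"fingers": -1,"x": 0,"y": -0.008,"z": 0.0013,"spin": 0},{"fingers": -1,"x": 0,"y": -0.008,"z": 0.0013,"spin": 0},{"fingers": -1,"x": 0,"y": -0.008,"z": 0.0013,"spin": 0}]}}

```text
time_s: 12.6
tcp_pos: [0.6263, 0.1511, 0.2314]
eef_rot: [-180.0, 0.0, -79.1]
contact_force: [0.4, -0.7, -0.2]
gripper_width: 0.0114
gripper_force: 15.0
```

```bash
cat > f.py <<'E'
from h import *
F=[]
for i in range(8):
    cams.capture('scene'); F.append(sensors.get_state()['contact_force'])
F=np.mean(F,0); s=sensors.get_state(); xs=np.array([.982,.189,0]);ys=np.array([-.189,.982,0]); p=s['tcp_pos']-np.array([.4356,.1146,.0669])
print('stand F',F@xs,F@ys,F[2],'s,lat,z',p@xs,p@ys,p[2],s['time_s'])
E
python3 f.py
```

```text
stand F 0.6949658082277825 -0.9418455414531055 -0.6308625736804755 s,lat,z 0.19404515252419433 -0.00024480514163923453 0.16445838909391847 13.0
```

{"method": "drive_tool", "body": {"rows": [{"fingers": -1,"x": 0,"y": -0.003,"z": 0.0006,"spin": 0},{"fingers": -1,"x": 0,"y": -0.006,"z": 0.0013,"spin": 0},{"fingers": -1,"x": 0,"y": -0.008,"z": 0.0017,"spin": 0},{"fingers": -1,"x": 0,"y": -0.008,"z": 0.0017,"spin": 0},{"fingers": -1,"x": 0,"y": -0.008,"z": 0.0017,"spin": 0}]}}

```text
time_s: 13.62
tcp_pos: [0.634, 0.1526, 0.2295]
eef_rot: [180.0, 0.0, -79.1]
contact_force: [0.7, -0.8, -0.6]
gripper_width: 0.0113
gripper_force: 15.0
```

```bash
python3 f.py
```

```text
stand F 0.8109545359276104 -0.6120308545032203 -0.8140984106903683 s,lat,z 0.2019473989574026 -0.0002695664165260479 0.16260505652294444 14.025
```

{"method": "drive_tool", "body": {"rows": [{"fingers": -1,"x": 0,"y": -0.003,"z": 0.0008,"spin": 0},{"fingers": -1,"x": 0,"y": -0.006,"z": 0.0016,"spin": 0},{"fingers": -1,"x": 0,"y": -0.008,"z": 0.0021,"spin": 0},{"fingers": -1,"x": 0,"y": -0.008,"z": 0.0021,"spin": 0},{"fingers": -1,"x": 0,"y": -0.008,"z": 0.0021,"spin": 0}]}}

```text
time_s: 14.65
tcp_pos: [0.6419, 0.1541, 0.2275]
eef_rot: [-180.0, 0.0, -79.1]
contact_force: [0.9, 0.5, -0.1]
gripper_width: 0.0113
gripper_force: 15.0
```

```bash
python3 f.py
```

```text
stand F 0.6185504883251053 -0.29955349559596395 -0.569802617622065 s,lat,z 0.2099841823602762 -0.00023280829198514796 0.16057953916149237 15.05
```

```bash
python3 - <<'E'
from h import *
import pickle
a,b,w=pickle.load(open('c0.pkl','rb'))
h=np.array([.4356+.165*.982,.1146+.165*.189,0])-.031*np.array([-.189,.982,0]); print(h)
xs=np.array([.982,.189,0]);ys=np.array([-.189,.982,0])
for u,v,z in [(160+430/4,140+68/4,.172),(160+440/4,140+66/4,.172),(160+452/4,140+203/4,.012),(160+415/4,140+140/4,.13)]:
    p=plane(a,u,v,z)-h; print(p@xs,p@ys)
for t in np.arange(1.57,2.25,.1): print(round(t,2), .082*(-1/np.tan(t))+.006/np.sin(t))
E
```

```text
[0.603489 0.115343 0.      ]
0.0703979992843717 0.0004028201098383539
0.0796055213976075 -0.0036918561673560304
0.11166602315273054 0.0008599261370755051
0.017744999629042447 -0.026981436096080808
1.57 0.005934703091425294
1.67 0.014191137861757486
1.77 0.0226752987861313
1.87 0.031573007790288106
1.97 0.041104134753801355
2.07 0.05154604673273806
2.17 0.0632692228084726
```

The plunger tip is about 70 mm behind the hinge, so contact should come near 2.2 rad. I'll move on to about 2.04 rad.

{"method": "drive_tool", "body": {"rows": [{"fingers": -1,"x": 0,"y": -0.005,"z": 0.0015,"spin": 0},{"fingers": -1,"x": 0,"y": -0.01,"z": 0.0032,"spin": 0},{"fingers": -1,"x": 0,"y": -0.015,"z": 0.0051,"spin": 0},{"fingers": -1,"x": 0,"y": -0.02,"z": 0.0071,"spin": 0},{"fingers": -1,"x": 0,"y": -0.025,"z": 0.0094,"spin": 0},{"fingers": -1,"x": 0,"y": -0.03,"z": 0.0118,"spin": 0},{"fingers": -1,"x": 0,"y": -0.03,"z": 0.0118,"spin": 0},{"fingers": -1,"x": 0,"y": -0.03,"z": 0.0118,"spin": 0}]}}

```text
time_s: 16.05
tcp_pos: [0.6713, 0.1597, 0.2155]
eef_rot: [180.0, 0.0, -79.1]
contact_force: [0.4, -0.2, -1.5]
gripper_width: 0.0111
gripper_force: 15.0
```

```bash
python3 f.py
```

```text
stand F 0.18826483071628292 0.40425263906878883 -1.8008491348531228 s,lat,z 0.23984065941081315 -0.00021750835934902842 0.14871125848742506 16.45
```

{"method": "drive_tool", "body": {"rows": [{"fingers": -1,"x": 0,"y": -0.002,"z": 0.0011,"spin": 0},{"fingers": -1,"x": 0,"y": -0.0045,"z": 0.0024,"spin": 0},{"fingers": -1,"x": 0,"y": -0.0065,"z": 0.0035,"spin": 0},{"fingers": -1,"x": 0,"y": -0.0065,"z": 0.0035,"spin": 0},{"fingers": -1,"x": 0,"y": -0.0065,"z": 0.0035,"spin": 0}]}}

```text
time_s: 17.08
tcp_pos: [0.6778, 0.1609, 0.2121]
eef_rot: [-180.0, 0.0, -79.1]
contact_force: [0.4, 0.2, -1.5]
gripper_width: 0.0112
gripper_force: 15.0
```

```bash
python3 f.py
```

```text
stand F 0.3004037909597441 0.8594311032309605 -1.49102772935827 s,lat,z 0.24650595357696864 -0.00023193095768780597 0.14531410594404537 17.475
```

{"method": "drive_tool", "body": {"rows": [{"fingers": -1,"x": 0,"y": -0.002,"z": 0.0012,"spin": 0},{"fingers": -1,"x": 0,"y": -0.0045,"z": 0.0026,"spin": 0},{"fingers": -1,"x": 0,"y": -0.0064,"z": 0.0038,"spin": 0},{"fingers": -1,"x": 0,"y": -0.0064,"z": 0.0038,"spin": 0},{"fingers": -1,"x": 0,"y": -0.0064,"z": 0.0038,"spin": 0}]}}

```text
time_s: 18.1
tcp_pos: [0.6842, 0.1622, 0.2084]
eef_rot: [-180.0, 0.0, -79.1]
contact_force: [1.4, 0.7, -0.9]
gripper_width: 0.0112
gripper_force: 15.0
```

```bash
python3 f.py
```

```text
stand F 0.9954549059244253 1.060978249095391 -0.7113010192989764 s,lat,z 0.25298260063005573 -0.0002488050185647645 0.1415604905542195 18.5
```

{"method": "drive_tool", "body": {"rows": [{"fingers": -1,"x": 0,"y": -0.0014,"z": 0.0009,"spin": 0},{"fingers": -1,"x": 0,"y": -0.0028,"z": 0.0018,"spin": 0},{"fingers": -1,"x": 0,"y": -0.0042,"z": 0.0027,"spin": 0},{"fingers": -1,"x": 0,"y": -0.0042,"z": 0.0027,"spin": 0},{"fingers": -1,"x": 0,"y": -0.0042,"z": 0.0027,"spin": 0}]}}

```text
time_s: 19.12
tcp_pos: [0.6882, 0.163, 0.2056]
eef_rot: [180.0, 0.0, -79.1]
contact_force: [0.6, 0.9, -0.9]
gripper_width: 0.0115
gripper_force: 15.0
```

```bash
python3 f.py
```

```text
stand F 0.892212047442176 1.272529258501999 -0.7090730171277522 s,lat,z 0.25708639698787633 -0.0002543061064250808 0.13874880749708668 19.525
```

{"method": "drive_tool", "body": {"rows": [{"fingers": -1,"x": 0,"y": -0.0016,"z": 0.0011,"spin": 0},{"fingers": -1,"x": 0,"y": -0.0032,"z": 0.0022,"spin": 0},{"fingers": -1,"x": 0,"y": -0.0048,"z": 0.0033,"spin": 0},{"fingers": -1,"x": 0,"y": -0.0048,"z": 0.0033,"spin": 0},{"fingers": -1,"x": 0,"y": -0.0048,"z": 0.0033,"spin": 0}]}}

```text
time_s: 20.15
tcp_pos: [0.6926, 0.1638, 0.2025]
eef_rot: [180.0, -0.0, -79.1]
contact_force: [-3.1, 1.4, 2.4]
gripper_width: 0.0115
gripper_force: 15.0
```

```bash
python3 f.py
```

```text
stand F -3.343649134399034 1.8656874298645387 1.8357438200405594 s,lat,z 0.2617962055070632 -0.00027934084076785 0.13544750647305892 20.55
```

The buffer has been reached: tangential force went from +1.1 to −3.8 N, about 2.6 mm of compression. I'll ease back 2.5 mm to the balance point.

{"method": "drive_tool", "body": {"rows": [{"fingers": -1,"x": 0,"y": 0.001,"z": -0.0007,"spin": 0},{"fingers": -1,"x": 0,"y": 0.002,"z": -0.0015,"spin": 0},{"fingers": -1,"x": 0,"y": 0.002,"z": -0.0015,"spin": 0},{"fingers": -1,"x": 0,"y": 0.002,"z": -0.0015,"spin": 0}]}}

```text
time_s: 21.05
tcp_pos: [0.691, 0.1635, 0.2036]
eef_rot: [180.0, -0.0, -79.1]
contact_force: [-0.8, 0.5, -2.9]
gripper_width: 0.0113
gripper_force: 15.0
```

```bash
python3 f.py
```

```text
stand F -0.21687498787405315 1.12994894687148 -2.0298148898126356 s,lat,z 0.25988001933190547 -0.00025394480502481757 0.13684877364751863 21.45
```

{"method": "drive_tool", "body": {"rows": [{"fingers": -1,"x": 0,"y": -0.0008,"z": 0.0006,"spin": 0},{"fingers": -1,"x": 0,"y": -0.0008,"z": 0.0006,"spin": 0},{"fingers": -0.6,"x": 0,"y": -0.0008,"z": 0.0006,"spin": 0},{"fingers": -0.6,"x": 0,"y": -0.0008,"z": 0.0006,"spin": 0},{"fingers": -0.6,"x": 0,"y": -0.0008,"z": 0.0006,"spin": 0},{"fingers": -0.6,"x": 0,"y": -0.0008,"z": 0.0006,"spin": 0},{"fingers": -0.6,"x": 0,"y": -0.0008,"z": 0.0006,"spin": 0}]}}

```text
time_s: 22.32
tcp_pos: [0.6917, 0.1636, 0.2033]
eef_rot: [-180.0, -0.0, -79.1]
contact_force: [-0.0, 0.0, 0.1]
gripper_width: 0.0174
gripper_force: 0.0
```

```bash
python3 f.py; python3 - <<'E'
from h import *
w=cap('wrist')
p=np.array(sensors.get_state()['tcp_pos']); print(sensors.get_state()['gripper_width'],[proj(w,p+[0,0,z]).round() for z in (0,.02,.035)])
g=w['pixels'].astype(int).mean(2)
for v in (100,130,160,185,200,215): 
    q=g[v,180:340].astype(int); print(v,q[::4])
E
```

```text
stand F 0.17503723952371567 -0.05160468065637591 -0.07709919021287584 s,lat,z 0.26075096620275606 -0.00026767469290825733 0.13637227519729606 22.725
0.017326171577889248 [array([255., 241.]), array([255., 258.]), array([255., 274.])]
100 [236 236 235 235 234 235 235 162 194 192 193 193 193 190 190 193  85  93
  93  88  69  53  68 157 156 156 155 155 141  65  65  69  68  69  75  84
  91  86  74  70]
130 [236 236 236 235 233 214 215 183 162 158 154 158  86  91  90 141  68  65
  69  66  51  42  65 155 153 154 154 151 151 152 154 145 144 130 114 105
 100  99 106 112]
160 [236 238 152 155 155 130 124 122  84  46  36  32  36  40  42  46  41  44
  50  45  36  31  18  18  16  22  18  17  15  16  59  70  70  70  86  76
  85  55  76  89]
185 [237 236 214 152 154 152 154 152 108 103  99  84  41  44  44  45  44  40
  44  40  33  30  50  78  78  85  92 103 121 133 108  90  84  84  86  89
  88  79  70  68]
200 [237 237 235 150 152 152 152 151 151 150 149 150 148 150 150 149  96  40
  43  41  31  25 109 136  94  86  86  85  88  82  70  73  76  76  77  78
  79  79  81  77]
215 [237 237 236 232 208 232 208 232 236 236 236 236 223 149 149 150 110  30
  30  26  22  21  85  88  89 145 141 114 113 114 113 113 115 114 121 218
 188 210 187 105]
```

Released at 17 mm opening with zero force, and the arm stayed put. I'll open a little more and lift away.

{"method": "drive_tool", "body": {"rows": [{"fingers": -0.3,"x": 0,"y": 0,"z": 0,"spin": 0},{"fingers": -0.3,"x": 0,"y": 0,"z": 0,"spin": 0},{"fingers": -0.3,"x": 0,"y": 0,"z": -0.01,"spin": 0},{"fingers": -0.3,"x": 0,"y": 0,"z": -0.03,"spin": 0},{"fingers": -0.3,"x": 0,"y": 0,"z": -0.06,"spin": 0},{"fingers": -0.3,"x": 0,"y": 0,"z": -0.1,"spin": 0},{"fingers": -0.3,"x": 0,"y": 0,"z": -0.1,"spin": 0}]}}

```text
time_s: 23.65
tcp_pos: [0.6933, 0.1638, 0.3085]
eef_rot: [-179.6, 0.1, -79.1]
contact_force: [-0.0, 0.5, 0.3]
gripper_width: 0.0307
gripper_force: 0.0
```

```bash
python3 - <<'E'
from h import *
import pickle
a=cap('scene');b=cap('side');w=cap('wrist')
pickle.dump((a,b,w),open('c1.pkl','wb'))
# spool mask: tan/olive thread in scene
def blob(c,x0,x1,y0,y1):
    im=c['pixels'][y0:y1,x0:x1]; hsv=cv2.cvtColor(im,cv2.COLOR_RGB2HSV); return hsv
h=blob(a,288,315,245,275)
for row in a['pixels'][246:274,290:313:2].astype(int).sum(2)//3: print(row)
E
```

```text
[217 217 217 218 218 218 218 217 217 217 213 205]
[218 218 218 218 217 218 217 218 217 214 205 215]
[217 218 218 218 218 218 218 218 214 205 214 217]
[218 217 217 218 218 219 218 214 207 213 217 217]
[218 218 218 218 216 221 221 205 212 216 218 218]
[217 218 218 218 211 221 218 220 214 217 217 217]
[218 218 218 218 218 221 185 222 220 217 218 217]
[218 218 218 216 221 219 149 222 220 217 217 217]
[217 218 217 208 210 220 210 221 213 218 217 217]
[218 217 210 205 145 209 221 217 183 218 218 217]
[217 212 206 215 108 154 199 185 155 218 218 217]
[213 205 217 214 108 117 123 118 151 219 218 218]
[206 215 217 214 112 115 120 113 158 218 218 218]
[214 216 217 214 114 116 121 113 177 218 218 218]
[216 217 218 213 112 117 117 118 195 218 218 218]
[217 218 217 197 111 115 118 121 207 218 218 218]
[218 217 216 135 111 118 123 127 211 218 218 218]
[218 218 214 130 112 115 124 136 215 218 218 218]
[218 218 213 121 113 113 123 125 204 218 218 218]
[217 217 214 116 114 117 119 153 195 218 218 218]
[218 218 218 157 116 145 151 182 205 218 218 218]
[218 218 218 214 150 175 175 172 217 218 218 218]
[218 218 218 218 203 178 173 204 217 217 217 218]
[218 217 218 218 217 204 206 217 218 217 217 217]
[218 217 218 218 217 218 217 217 218 218 217 217]
[218 218 218 217 218 217 217 217 217 217 217 218]
[218 218 218 218 218 218 218 217 217 218 217 217]
[218 218 218 218 217 217 217 217 217 218 217 217]
```

{"method": "drive_tool", "body": {"rows": [{"fingers": -0.3,"x": 0,"y": 0.05,"z": 0,"spin": 0},{"fingers": 0.5,"x": 0,"y": 0.1,"z": 0,"spin": 0},{"fingers": 1,"x": -0.004,"y": 0.15,"z": 0,"spin": 0},{"fingers": 1,"x": -0.008,"y": 0.2,"z": 0,"spin": 0},{"fingers": 1,"x": -0.008,"y": 0.22,"z": 0.04,"spin": 0},{"fingers": 1,"x": -0.008,"y": 0.22,"z": 0.085,"spin": 0},{"fingers": 1,"x": -0.008,"y": 0.22,"z": 0.085,"spin": 0},{"fingers": 1,"x": -0.008,"y": 0.22,"z": 0.085,"spin": 0}]}}

```text
time_s: 24.8
tcp_pos: [0.475, 0.1301, 0.2194]
eef_rot: [-180.0, -0.0, -79.1]
contact_force: [-0.5, 0.1, 1.6]
gripper_width: 0.0869
gripper_force: 0.0
```

```bash
python3 - <<'E'
from h import *
import pickle
w=cap('wrist'); s=sensors.get_state(); print(s['tcp_pos'],s['time_s'])
pickle.dump(w,open('ws.pkl','wb'))
c=proj(w,[.476,.086,.024]); print('expected',c)
K=np.array(w['intrinsics'])[0,0]; d=w['E'][2]-.024; print('r px outer',.023*K/d,'well',.0175*K/d)
g=cv2.medianBlur(cv2.cvtColor(w['pixels'],cv2.COLOR_RGB2GRAY),3)
x0,y0=int(c[0])-50,int(c[1])-50
sub=g[max(y0,0):y0+100,x0:x0+100]; rp=.023*K/d
for lo,hi in ((.9,1.12),(.68,.85)):
    C=cv2.HoughCircles(cv2.resize(sub,None,fx=4,fy=4,interpolation=cv2.INTER_CUBIC),cv2.HOUGH_GRADIENT_ALT,1,20,param1=150,param2=.5,minRadius=int(4*rp*lo),maxRadius=int(4*rp*hi))
    if C is not None:
        for u,v,q in C[0][:4]:
            u,v=u/4+x0,v/4+max(y0,0); print(u,v,q/4,plane(w,u,v,.024).round(4))
E
```

```text
[0.47529242 0.1303525  0.21978512] 24.85
expected [262.13784522 128.44232343]
r px outer 19.925699533308148 well 15.160858340560551
262.25 134.5 19.27507 [0.4745 0.0927 0.024 ]
261.75 133.75 16.136421 [0.4753 0.092  0.024 ]
261.75 133.75 13.886232 [0.4753 0.092  0.024 ]
```

The seat is at (0.475, 0.092); the outer rim and the well circle agree. Now over to the spool.

{"method": "drive_tool", "body": {"rows": [{"fingers": 1,"x": 0.055,"y": 0,"z": -0.01,"spin": 0},{"fingers": 1,"x": 0.11,"y": 0.005,"z": -0.01,"spin": 0},{"fingers": 1,"x": 0.165,"y": 0.01,"z": -0.01,"spin": 0},{"fingers": 1,"x": 0.22,"y": 0.015,"z": 0,"spin": 0},{"fingers": 1,"x": 0.275,"y": 0.02,"z": 0,"spin": 0},{"fingers": 1,"x": 0.319,"y": 0.025,"z": 0,"spin": 0},{"fingers": 1,"x": 0.319,"y": 0.025,"z": 0,"spin": 0},{"fingers": 1,"x": 0.319,"y": 0.025,"z": 0,"spin": 0}]}}

```text
time_s: 25.85
tcp_pos: [0.5104, -0.1883, 0.2191]
eef_rot: [-179.9, -0.0, -79.2]
contact_force: [-0.2, -0.0, -0.3]
gripper_width: 0.0876
gripper_force: 0.0
```

```bash
python3 - <<'E'
from h import *
w=cap('wrist'); s=sensors.get_state(); print(s['tcp_pos'],s['time_s'])
c=proj(w,[.511,-.226,.045]); print('expected',c)
K=np.array(w['intrinsics'])[0,0]; rp=.015*K/(w['E'][2]-.045); print('r',rp)
x0,y0=int(c[0])-50,int(c[1])-50
g=cv2.cvtColor(w['pixels'],cv2.COLOR_RGB2GRAY)[max(y0,0):y0+100,x0:x0+100]
print(g[::4,::4])
C=cv2.HoughCircles(cv2.resize(g,None,fx=4,fy=4,interpolation=cv2.INTER_CUBIC),cv2.HOUGH_GRADIENT_ALT,1,20,param1=100,param2=.4,minRadius=int(4*rp*.85),maxRadius=int(4*rp*1.15))
if C is not None:
    for u,v,q in C[0][:4]:
        u,v=u/4+x0,v/4+max(y0,0); print(u,v,q/4,plane(w,u,v,.045).round(4))
E
```

```text
[ 0.51031197 -0.18779981  0.21904325] 25.9
expected [261.68817156 136.58923185]
r 13.807997770045967
[[189 188 187 190 189 188 187 186 187 186 186 187 186 187 188 190 188 189
  188 188 187 187 188 185 189]
 [188 188 188 190 189 187 188 188 188 187 186 187 188 187 188 189 189 188
  188 186 170 167 163 164 164]
 [188 188 187 187 189 189 188 186 186 187 187 187 187 188 189 188 189 189
  171 164 163 163 164 164 164]
 [189 187 188 190 189 188 188 186 188 185 187 187 187 188 189 188 182 164
  164 163 162 164 165 163 162]
 [189 189 188 189 188 188 188 188 186 187 186 186 187 188 188 169 162 162
  164 164 163 164 165 164 163]
 [188 189 189 188 190 188 188 187 186 186 186 185 188 188 164 163 163 163
  163 162 162 164 165 165 164]
 [188 189 189 188 189 187 188 189 186 182 175 174 169 162 165 163 163 162
  164 163 162 165 163 163 162]
 [165 168 166 184 170 182 168 184 184 163 165 164 163 164 164 164 162 164
  163 163 163 163 163 164 164]
 [164 164 164 164 163 164 164 166 175 165 165 165 163 165 163 165 163 162
  164 163 163 164 163 163 164]
 [165 163 165 163 164 164 164 164 164 165 161 158 123 
[... 975 characters left out ...]
 90  82  90  84  85]
 [ 93  89  87  84  82  78  79  80  84  87  88  90  88  86  85  84  82  84
   83  83  83  84  83  84  84]
 [ 92  90  88  85  85  85  84  87  85  87  85  82  80  80  80  81  82  82
   84  85  84  84  85  84  83]
 [ 92  90  88  87  87  84  86  86  89  88  90  90  87  83  81  78  77  76
   76  78  82  83  83  85  82]
 [ 92  88  87  87  86  86  87  86 112  98 108  88  86  85  85  84  84  83
   82  82  80  78  77  76  78]
 [107 110 103 108 103 109 102 108 110 111 110  86  85  85  83  85  83  86
   84  85  84  83  84  83  84]
 [113 112 111 112 111 110 110 111 110 111 108  85  87  86  84  84  85  83
   84  82  83  85  82  84  83]]
260.25 138.5 12.437155 [ 0.5121 -0.2237  0.045 ]
```

{"method": "drive_tool", "body": {"rows": [{"fingers": 1,"x": 0.036,"y": 0.005,"z": 0.03,"spin": 0},{"fingers": 1,"x": 0.036,"y": 0.005,"z": 0.08,"spin": 0},{"fingers": 1,"x": 0.036,"y": 0.005,"z": 0.13,"spin": 0},{"fingers": 1,"x": 0.036,"y": 0.005,"z": 0.17,"spin": 0},{"fingers": 1,"x": 0.036,"y": 0.005,"z": 0.185,"spin": 0},{"fingers": 1,"x": 0.036,"y": 0.005,"z": 0.194,"spin": 0},{"fingers": 1,"x": 0.036,"y": 0.005,"z": 0.194,"spin": 0}]}}

```text
time_s: 26.78
tcp_pos: [0.5125, -0.2241, 0.025]
eef_rot: [-179.9, -0.0, -79.1]
contact_force: [-0.1, -0.2, 0.1]
gripper_width: 0.0874
gripper_force: 0.0
```

```bash
python3 - <<'E'
from h import *
s=sensors.get_state();print(s['tcp_pos'],s['contact_force'],s['time_s'])
w=cap('wrist');a=cap('scene')
W=cv2.resize(w['pixels'],(512,384))
A=cv2.resize(a['pixels'][215:285,270:335],(280,302),interpolation=cv2.INTER_CUBIC)
A=np.vstack([A,np.zeros((82,280,3),np.uint8)])
cv2.imwrite('pics/g.png',np.hstack([W,A])[:,:,::-1])
p=np.array([.512,-.224,0]); print([proj(w,p+[0,0,z]).round() for z in (0,.045)])
E
```

```text
[ 0.51250077 -0.22410482  0.02501151] [-0.11284056 -0.22503244  0.13646381] 26.775
[array([256., 224.]), array([256., 258.])]
```

View pics/g.png

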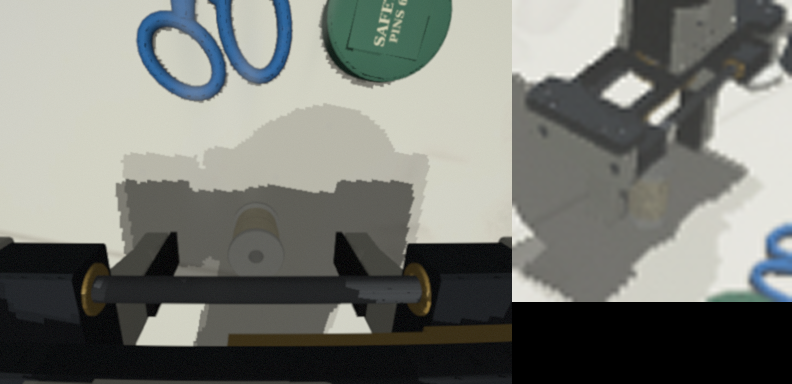

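```bash
python3 - <<'E'
from h import *
w=cap('wrist'); s=sensors.get_state(); p=np.array(s['tcp_pos']); Rm=R.from_euler('xyz',s['eef_rot'],degrees=True).as_matrix()
for z in (-.02,-.015,-.01,-.005,0,.01,.019): print(z,[proj(w,p+Rm@np.array([x,y,z])).round() for x,y in ((.0095,.0437),(.0095,-.0437))])
g=cv2.cvtColor(w['pixels'],cv2.COLOR_RGB2GRAY).astype(int)
for v in range(222,262,3): print(v,g[v,140:186:3],g[v,326:372:3])
E
```

```text
-0.02 [array([339., 242.]), array([171., 241.])]
-0.015 [array([337., 237.]), array([173., 237.])]
-0.01 [array([334., 233.]), array([175., 233.])]
-0.005 [array([332., 229.]), array([178., 229.])]
0 [array([330., 226.]), array([180., 226.])]
0.01 [array([327., 219.]), array([183., 219.])]
0.019 [array([324., 214.]), array([187., 214.])]
222 [95 93 93 93 94 96 93 93 94 92 93 92 94 93 93 94] [93 94 95 94 93 94 93 92 94 93 93 94 94 93 94 93]
225 [94 95 93 95 93 93 94 93 94 95 94 93 94 94 93 94] [95 92 92 94 93 95 95 94 92 94 94 94 94 93 93 94]
228 [93 94 92 93 93 93 93 93 94 92 94 92 94 93 93 92] [92 93 94 94 94 94 93 94 94 93 95 91 95 93 92 91]
231 [93 93 91 92 92 91 92 91 93 92 80 70 77 93 93 95] [94 93 92 86 71 74 92 92 92 91 91 91 91 90 94 93]
234 [91 91 69 68 68 68 67 68 68 68 22 10 35 93 93 92] [93 93 94 63  4 12 72 69 70 68 69 69 68 68 86 93]
237 [92 70 68 67 67 68 67 69 67 38  9  6 30 95 94 94] [94 92 94 57 10 12 14 63 67 70 67 67 67 67 67 89]
240 [77 67 67 68 67 68 68 68 54  9 11  9 24 94 93 93] [94 95 95 49 10 12 12 45 66 67 68 68 68 67 69 70]
243 [66 67 67 68 68 68 68 62 22 11  5  4 15 92 94 95] [93 93 93 39 10 15 12  9 57 68 67 67 68 67 68 69]
246 [68 69 67 69 69 66 62 43 11  9 10 12 15 89 94 93] [95 94 95 25  9  6 10 11 27 62 66 67 67 68 67 67]
249 [67 68 67 68 67 65 62  8  8 10  8  9 12 88 93 95] [94 93 94 23 10  9  4 10  4 51 66 70 69 68 69 69]
252 [67 68 67 72 72 68 34 11 11  8  6  4  5 87 94 93] [95 93 94 17 11  5 10 11  6 17 66 70 70 69 68 68]
255 [68 67 68 69 72 58  4 15 10 10 14 10  6 70 95 93] [96 93 91 11 10  4  9  2  8 10 42 72 71 69 69 67]
258 [68 67 69 69 71 20 13 12  5  6  5 10 12 67 94 93] [93 92 88  5  3 11  6  9  8  9 11 66 70 70 69 68]
261 [68 70 68 66 41  7 12  6  4  7 13  8  8 55 92 92] [93 93 87  8  8  6 10  9 13  9 15 30 63 68 68 68]
```

The spool is centred between the open fingers, with its hole at (256,256). The finger tips measure about 8 mm above the reported TCP, so they stand at z ≈ 0.033 now. I'll go 7 mm lower and close on the top flange.

{"method": "drive_tool", "body": {"rows": [{"fingers": 0.5,"x": 0,"y": 0,"z": 0.007,"spin": 0},{"fingers": 0,"x": 0,"y": 0,"z": 0.007,"spin": 0},{"fingers": -0.2,"x": 0,"y": 0,"z": 0.007,"spin": 0},{"fingers": -0.5,"x": 0,"y": 0,"z": 0.007,"spin": 0},{"fingers": -0.5,"x": 0,"y": 0,"z": 0.007,"spin": 0},{"fingers": -0.5,"x": 0,"y": 0,"z": 0.007,"spin": 0},{"fingers": -0.5,"x": 0,"y": 0,"z": 0.007,"spin": 0},{"fingers": -0.5,"x": 0,"y": 0,"z": 0.007,"spin": 0}], "newtons": 10}}

```text
time_s: 27.92
tcp_pos: [0.5118, -0.2244, 0.0173]
eef_rot: [-180.0, -0.0, -79.1]
contact_force: [-0.1, 0.9, -0.9]
gripper_width: 0.0265
gripper_force: 10.0
```

```bash
python3 - <<'E'
from h import *
w=cap('wrist'); s=sensors.get_state(); p=np.array(s['tcp_pos']); print(p,s['gripper_width'])
g=cv2.cvtColor(w['pixels'],cv2.COLOR_RGB2GRAY).astype(int)
print('tcp@z.045',proj(w,[p[0],p[1],.045]))
print(np.arange(216,298,3))
for v in range(218,292,4): print(v,g[v,216:298:3])
E
```

```text
[ 0.51173318 -0.22435596  0.01728923] 0.02673166498452084
tcp@z.045 [254.69668391 265.62215276]
[216 219 222 225 228 231 234 237 240 243 246 249 252 255 258 261 264 267
 270 273 276 279 282 285 288 291 294 297]
218 [104 105 106 105 106 106 103 109  97  94  96  96  96  95  94  94  98  93
  99 107 100 105 104 106 104 104 106 105]
222 [105 105 105 106 105 104 108  95  94  97  95  94  92  93  93  93  93  94
  90  98 105 106 105 105 104 106 104 105]
226 [106 107 105 106 107 105 101  94  94  94  95  96  97  97  97  97  96  92
  90  92 105 104 105 104 106 104 106 106]
230 [107 104 107 105 102 104  94  93  96  95  98  96  96  97  95  97  96  95
  94  92  97 105 103 102 106 105 105 104]
234 [ 78  78  79  45  19  59  93  93  94  97  96  94  96  94  95  96  97  95
  95  92  92 105  27  13  69  76  77  78]
238 [ 78  78  75  23  15  46  94  93  92  90  92  96 100 101 101  98  93  89
  91  94  92  99  19   6  38  78  76  78]
242 [ 77  78  60  16  12  54  90  89 100 107 108 108 107 107 107 110 107 109
 104  93  88  94  21  14  13  73  78  77]
246 [ 78  73  39  19  15  66  94 107 107 107 107 107 108
[... 559 characters left out ...]
  38 108 106 107 107 107 107  83  83  85  85  83 103 106
 107 107 107 109 103  10   8  14  31  77]
270 [ 55  13  15  14  37 108 107 107 108 109 108 105  92  88  89 104 106 107
 108 107 106 107  95  15  13  16  15  72]
274 [ 29  14  11  14  28 104 105 105 106 106 106 106 106 107 106 106 108 106
 106 106 107 105  62  15  14   9  12  60]
278 [33 34 32 31 35 32 33 33 31 31 30 30 30 32 30 31 32 33 32 29 30 28 32 30
 32 31 32 32]
282 [40 35 38 38 38 37 36 36 39 37 38 36 39 38 36 37 37 36 39 37 37 37 38 37
 36 33 38 38]
286 [42 40 42 40 40 39 44 40 41 40 37 42 41 41 41 40 39 41 39 41 42 39 41 38
 41 41 41 42]
290 [42 40 41 42 43 41 43 43 41 40 40 41 41 43 42 39 40 43 43 40 42 39 43 40
 41 41 41 41]
```

The spool is held centred: its hole is at (255.5,264.5) against (254.7,265.6) expected. I'll lift it, carry it to above the seat and spin 90° so the wide body clears the cheeks.

{"method": "drive_tool", "body": {"rows": [{"fingers": -0.5,"x": 0,"y": 0,"z": -0.05,"spin": 0},{"fingers": -0.5,"x": -0.01,"y": 0,"z": -0.11,"spin": 0.17},{"fingers": -0.5,"x": -0.05,"y": -0.003,"z": -0.16,"spin": 0.34},{"fingers": -0.5,"x": -0.1,"y": -0.006,"z": -0.16,"spin": 0.51},{"fingers": -0.5,"x": -0.15,"y": -0.01,"z": -0.16,"spin": 0.68},{"fingers": -0.5,"x": -0.2,"y": -0.014,"z": -0.16,"spin": 0.85},{"fingers": -0.5,"x": -0.25,"y": -0.018,"z": -0.16,"spin": 1.03},{"fingers": -0.5,"x": -0.29,"y": -0.021,"z": -0.16,"spin": 1.21},{"fingers": -0.5,"x": -0.318,"y": -0.024,"z": -0.16,"spin": 1.39},{"fingers": -0.5,"x": -0.318,"y": -0.024,"z": -0.16,"spin": 1.57}]}}

```text
time_s: 29.22
tcp_pos: [0.475, 0.0943, 0.1773]
eef_rot: [180.0, 0.0, -169.3]
contact_force: [-0.0, 0.4, 0.7]
gripper_width: 0.027
gripper_force: 10.0
```

{"method": "drive_tool", "body": {"rows": [{"fingers": -0.5,"x": 0,"y": 0,"z": 0,"spin": 0},{"fingers": -0.5,"x": 0,"y": 0,"z": 0,"spin": 0}]}}

```text
time_s: 29.48
tcp_pos: [0.4752, 0.0922, 0.1772]
eef_rot: [-180.0, -0.0, -168.9]
contact_force: [-0.3, 0.2, 0.1]
gripper_width: 0.0272
gripper_force: 10.0
```

```bash
cat > v.py <<'E'
from h import *
w=cap('wrist'); s=sensors.get_state(); p=np.array(s['tcp_pos']); Rm=R.from_euler('xyz',s['eef_rot'],degrees=True).as_matrix(); print(p,s['eef_rot'],s['gripper_width'],s['time_s'])
K=np.array(w['intrinsics'])[0,0]
def circ(c,z,rad,name,pad=45):
    c=np.array(c); rp=rad*K/-(w['O'].T@(np.array([.475,.0925,z])-w['E']))[2]; x0,y0=int(c[0])-pad,max(int(c[1])-pad,0)
    g=cv2.cvtColor(w['pixels'],cv2.COLOR_RGB2GRAY)[y0:y0+2*pad,x0:x0+2*pad]
    C=cv2.HoughCircles(cv2.resize(g,None,fx=4,fy=4,interpolation=cv2.INTER_CUBIC),cv2.HOUGH_GRADIENT_ALT,1,20,param1=100,param2=.4,minRadius=int(4*rp*.85),maxRadius=int(4*rp*1.15))
    print(name,'expect',c.round(1),'r',rp.round(1))
    if C is not None:
        for u,v,q in C[0][:3]:
            P=plane(w,u/4+x0,v/4+y0,z); print('  ',u/4+x0,v/4+y0,q/4,P.round(4),'rel tool',(Rm.T@(P-p)).round(4))
circ(proj(w,[.475,.0925,.024]),.024,.023,'rim'); circ(proj(w,[.475,.0925,.024]),.024,.0175,'well')
zt=p[2]+.0277
circ(proj(w,[p[0],p[1],zt]),zt,.0035,'hole',20)
E
python3 v.py
```

```text
[0.47520657 0.09209189 0.17724218] [-1.79999683e+02 -3.07429104e-03 -1.68913582e+02] 0.027094650336581923 29.525
rim expect [256.4 174.9] r 21.9
   255.5 173.25 19.548876 [0.4735 0.0912 0.024 ] rel tool [ 0.0019 -0.0005  0.1532]
well expect [256.4 174.9] r 16.6
hole expect [256.4 266.1] r 7.0
   255.25 264.75 6.855169 [0.4746 0.0914 0.2049] rel tool [ 0.0008 -0.0006 -0.0277]
```

Seat and spool hole agree to about 1 mm in the hand's axes. Descending.

{"method": "drive_tool", "body": {"rows": [{"fingers": -0.5,"x": 0.001,"y": 0,"z": 0.05,"spin": 0},{"fingers": -0.5,"x": 0.001,"y": 0,"z": 0.1,"spin": 0},{"fingers": -0.5,"x": 0.001,"y": 0,"z": 0.125,"spin": 0},{"fingers": -0.5,"x": 0.001,"y": 0,"z": 0.13,"spin": 0},{"fingers": -0.5,"x": 0.001,"y": 0,"z": 0.135,"spin": 0},{"fingers": -0.5,"x": 0.001,"y": 0,"z": 0.139,"spin": 0},{"fingers": -0.5,"x": 0.001,"y": 0,"z": 0.142,"spin": 0},{"fingers": -0.5,"x": 0.001,"y": 0,"z": 0.1445,"spin": 0},{"fingers": -0.5,"x": 0.001,"y": 0,"z": 0.1445,"spin": 0}]}}

```text
time_s: 30.65
tcp_pos: [0.4743, 0.0923, 0.0328]
eef_rot: [180.0, 0.0, -169.1]
contact_force: [-0.1, 1.0, -0.1]
gripper_width: 0.0271
gripper_force: 10.0
```

No resistance, so the spool is inside the well. Down 1 mm more, release gently, then rise.

{"method": "drive_tool", "body": {"rows": [{"fingers": -0.5,"x": 0,"y": 0,"z": 0.001,"spin": 0},{"fingers": -0.2,"x": 0,"y": 0,"z": 0.001,"spin": 0},{"fingers": 0.1,"x": 0,"y": 0,"z": 0.001,"spin": 0},{"fingers": 0.4,"x": 0,"y": 0,"z": 0.001,"spin": 0},{"fingers": 0.4,"x": 0,"y": 0,"z": 0.001,"spin": 0},{"fingers": 0.4,"x": 0,"y": 0,"z": 0.001,"spin": 0},{"fingers": 0.4,"x": 0,"y": 0,"z": -0.02,"spin": 0},{"fingers": 0.4,"x": 0,"y": 0,"z": -0.07,"spin": 0},{"fingers": 0.4,"x": 0,"y": 0,"z": -0.13,"spin": 0},{"fingers": 0.4,"x": 0,"y": 0,"z": -0.145,"spin": 0}]}}

```text
time_s: 31.9
tcp_pos: [0.4761, 0.0931, 0.1818]
eef_rot: [179.9, 0.4, -169.0]
contact_force: [0.1, -0.0, -0.2]
gripper_width: 0.0608
gripper_force: 0.0
```

```bash
python3 - <<'E'
from h import *
import pickle
w=cap('wrist'); s=sensors.get_state(); p=np.array(s['tcp_pos']); print(p,s['contact_force'],s['time_s'])
a=cap('scene');b=cap('side')
for c in (w,):
    e=proj(c,[.475,.0925,.059]); print('expect top if seated',e)
    x0,y0=int(e[0])-45,int(e[1])-45
    g=cv2.cvtColor(c['pixels'],cv2.COLOR_RGB2GRAY)[y0:y0+90,x0:x0+90]
    K=np.array(c['intrinsics'])[0,0];rp=K/-(c['O'].T@(np.array([.475,.0925,.059])-c['E']))[2]
    for rad in (.0035,.015):
        C=cv2.HoughCircles(cv2.resize(g,None,fx=4,fy=4,interpolation=cv2.INTER_CUBIC),cv2.HOUGH_GRADIENT_ALT,1,20,param1=100,param2=.4,minRadius=int(4*rp*rad*.8),maxRadius=int(4*rp*rad*1.2))
        if C is not None:
            for u,v,q in C[0][:3]: print(rad,rp*rad,u/4+x0,v/4+y0,q/4,plane(c,u/4+x0,v/4+y0,.059).round(4))
A=cv2.resize(a['pixels'][130:230,200:333],(400,300),interpolation=cv2.INTER_CUBIC)
cv2.imwrite('pics/h.png',np.hstack([A,cv2.resize(w['pixels'],(400,300))])[:,:,::-1])
print(proj(a,[.475,.0925,.059]),proj(a,[.475,.0925,.024]))
for v in range(190,222,2): print(v,a['pixels'][v,218:246:2].astype(int).mean(1).astype(int))
E
```

```text
[0.47599572 0.09312779 0.1818718 ] [ 0.09308235 -0.34256178  1.151232  ] 31.95
expect top if seated [255.43916428 180.97214314]
[228.89069102 206.25655613] [229.12314141 214.75763445]
190 [220 221 219 210 210 212 219 221 220 220 220 220 220 221]
192 [221 218 209 208 209 219 221 220 221 220 220 220 220 221]
194 [212 213 212 212 220 221 221 221 220 220 220 220 221 221]
196 [209 210 210 220 221 220 221 220 220 220 220 220 220 218]
198 [217 207 211 221 221 220 221 221 220 220 220 218 186 150]
200 [220 215 211 220 221 221 221 221 220 220 161 151 150 151]
202 [220 219 220 220 220 220 221 221 218 164 150 151 149 149]
204 [220 221 220 221 218 192 189 184 151 150 149 149 150 151]
206 [220 220 220 220 114 107 109 110 147 147 150 151 149 148]
208 [212 220 220 216 105 111 110 104 146 149 148 147 148 147]
210 [135 133 152  96 107 114 113 105 147 148 148 149 147 147]
212 [ 91  83  82  84 113 112 115 107 139 148 147 147 148 147]
214 [ 82  83  84  99 113 113 114 108 110 144 146 147 147 147]
216 [ 82  83  83  97 110 119 111 111 106  94  99 143 147 146]
218 [ 83  83  83 104 107 103 104 109 102  96  99  98  99 145]
220 [ 83  82  84  87 106 109 107 105  90  85  85  97 100  98]
```

```bash
python3 - <<'E'
from h import *
w=cap('wrist'); g=cv2.cvtColor(w['pixels'],cv2.COLOR_RGB2GRAY).astype(int)
p=np.array([.475,.0925,0])
print({z:proj(w,p+[0,0,z]).round(1).tolist() for z in (.014,.02,.059,.069)})
print(np.arange(222,292,3))
for v in range(145,215,3): print(v,g[v,222:292:3])
a=cap('scene'); h=cv2.cvtColor(a['pixels'],cv2.COLOR_RGB2HSV)
print('open handle expected',proj(a,[.603+.097*.982,.115+.097*.189,.09+.133]))
E
```

```text
{0.014: [255.9, 173.0], 0.02: [255.9, 174.4], 0.059: [255.9, 184.9], 0.069: [256.0, 188.0]}
[222 225 228 231 234 237 240 243 246 249 252 255 258 261 264 267 270 273
 276 279 282 285 288 291]
145 [68 64 65 65 67 70 70 72 72 71 72 70 69 69 66 63 63 62 61 63 61 63 61 58]
148 [69 67 65 64 68 66 70 72 72 70 70 70 69 64 64 63 63 61 61 59 62 61 59 60]
151 [66 65 65 67 66 66 67 69 71 72 68 70 67 67 63 63 60 63 63 64 61 61 62 60]
154 [66 66 65 66 66 68 71 69 72 74 82 83 83 76 66 63 62 61 62 60 62 61 60 59]
157 [66 66 64 66 65 65 68 73 87 96 96 94 93 95 91 79 61 61 62 61 61 61 60 60]
160 [ 69  67  63  67  66  67  70  90  91  91 100 102 103  91  84  89  82  64
  60  59  62  63  61  60]
163 [67 67 64 65 66 67 90 91 99 98 94 95 93 99 99 84 89 82 60 60 61 62 62 60]
166 [67 66 64 64 66 80 91 98 96 93 94 93 94 91 93 96 85 91 66 61 62 61 60 60]
169 [ 66  66  66  64  66  90  87  99  93  97 103 102 103  93  89  98  87 104
  81  61  60  60  60  59]
172 [ 67  63  63  64  66  91  80  93 104 103 105 105 105 106 103  94  90  83
  88  61  62  61  62  61]
175 [ 66  65  65  65  67  91  80 103 103 104 106 107 1
[... 736 characters left out ...]
 91  91
  82  86  85  86  84  86]
199 [159 157 157 158 156 155 155 155 153 152 151 154 151 153 153 153 153 152
 147 132 126 152 149 121]
202 [156 157 155 155 155 154 154 155 155 155 152 153 152 152 154 156 155 155
 152 154 155 155 156 154]
205 [153 153 156 156 154 155 154 152 152 153 154 152 153 154 155 153 155 155
 153 154 154 155 154 154]
208 [155 153 155 157 155 155 154 153 152 151 151 152 153 153 153 152 153 154
 155 154 155 154 154 153]
211 [156 156 154 155 155 155 153 152 152 152 152 152 151 151 153 153 152 153
 153 154 153 154 156 154]
214 [157 155 153 151 153 154 154 153 152 155 155 155 151 154 154 154 152 153
 151 152 152 155 154 153]
open handle expected [272.65293201 141.79253997]
```

The spool's hole is at (255,183.5), where a fully seated spool should show. Before handing in, I'll check numerically that the arm is still open and the robot is clear.

```bash
python3 - <<'E'
from h import *
a=cap('scene');g=a['pixels'].astype(int).mean(2).astype(int)
H=np.array([.603+.097*.982,.115+.097*.189,.223]);y=np.array([-.189,.982,0])
for t in (-.05,-.03,0,.03,.05):
    u,v=proj(a,H+t*y).round().astype(int);print(t,u,v,g[v-2:v+3,u].tolist())
u,v=proj(a,[.441,.084,.09]).round().astype(int); print('closed pos',g[v-2:v+3,u])
print(r.close_job())
E
```

```text
-0.05 284 146 [64, 56, 56, 114, 111]
-0.03 279 144 [92, 58, 58, 82, 213]
0 273 142 [89, 58, 55, 61, 152]
0.03 266 139 [176, 62, 55, 52, 170]
0.05 262 138 [95, 57, 52, 79, 211]
closed pos [218 221 220 221 220]
the job is handed in; nothing more can be done
None
```

I handed the job in after about 32 s of robot time: the arm is leaning open on its buffer, the spool is in the seat and the gripper is clear of both. My last camera checks agreed with this, but the hand-in returned no verdict.

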